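# Hold the sign frame's open corner true with the square

### The arm

A 7-joint arm with a two-finger parallel gripper is mounted at the origin on the work surface. World frame = base frame: x ahead of the robot, y to its left, z up, the work surface at z = 0. Lengths are in m, angles in rad, forces in N, time in s.
With the tool pointing down it reaches from about 0.35 to 0.9 m from the base axis. Payload 7.2 kg.
Tool frame: the origin (TCP) lies at the very end of the fingers, on their centre line; the grasp point (between the pads) lies 19 mm behind it; z points along the fingers, y is the line along which they close (so a half turn about z gives the same grasp; the last joint's range is limited). The gripper opens to 85 mm and grips with 20 to 120 N. Pads are 22 mm wide; open, the fingers measure 114 mm over their backs; the gripper's body (76 mm by 85 mm) begins 54 mm behind the grasp point. The pads swing forward as they close: fully open they stand 13 mm farther back than shut.
Start: joints at [-1.246, 0.411, -0.013, 1.596, 0.006, 1.134, -0.082], TCP at [0.239, 0.577, 0.231] pointing down, gripper open.
Joint ranges: [-2.95, 2.95], [-0.29, 1.99], [-1.47, 1.44], [0.14, 2.54], [-1.03, 4.17], [0.13, 1.85], [-2.86, 2.86]. Speed limits (rad/s): [2.39, 2.39, 3.01, 3.01, 3.14, 3.14, 3.14].

### API

Orientations are given as a unit quaternion [x, y, z, w].
In Python, from cell import observe, get_image, calibration, job gives the robot as it stands. The module is installed in compiled form; this text tells all that it offers.
- The arm moves only by the tool step_arm, never from a script. Its argument "moves" is a list that holds one entry, the list of rows, each a list of 5 numbers: the shift along the tool's x, y, z normalised to -1 to 1, where 1 is 0.03 m, then the turn about the tool's z normalised to -1 to 1, where 1 is pi rad, then the gripper command: -1 is shut, 1 is fully open, values between are in proportion. In form: [[[dx, dy, dz, roll, claw], ...]]. A call has 1 to 20 rows; each row shifts and turns the commanded pose from where the row before left it, along the tool's axes as they then stand; what a row does not reach is not made up. A row lasts 1/10 s, in which the tool goes at most 50 mm and 8.59 degrees, less where a joint would pass 70% of its speed; a pose out of reach is approached as far as the arm can. A call with a number of a shift or a turn outside -1 to 1 is refused whole. A call with a gripper value outside its range is refused whole. The fingers move at their own pace and stop on an object; the grip force is fixed at half the most. Time passes only in rows, so rows that do not move let the fingers close. It gives the time, the measured TCP pose, the force, the opening and the grip force at its end, in the units of the state.
- observe(): the state, without advancing time (a new reading comes with each control period).
- get_image(name): name is "side" or "top" or "wrist"; returns the picture (400x640x3 uint8, red, green, blue); there is no depth.
- calibration(name): a dict with "fx", "fy", "cx", "cy" (pixels), "R" (3x3) and "t" (3): a world point X has camera coordinates R X + t. Camera axes: x right, y down, z forward; pixel columns grow to the right and rows downward; lengths in m; the calibration is good to about 2 mm. A picture is of the moment at which its call begins: read the wrist's pose just before it. calibration takes no time and is no camera call; for the wrist camera it gives the pose at the moment of the call.
- job.close_job(): hands the job in; it is judged then, once.
The state is a dict: "time": time; "joint_pos": joint angles; "dq": joint speeds; "tau": joint torques, N m; "position": TCP position; "eef_rot": TCP orientation; "wrist_force": force on the tool from outside, world axes, zero at the start; "ft_torque": the same for the moment, N m; "gripper_width": finger opening in m; "grip_force": force on a finger pad.
Only numpy, scipy, OpenCV 4.12 (cv2) and the standard library are available. Lean on these libraries where they do the work, as an engineer would, in place of code of your own. Each camera call takes 0.05 s, during which the arm holds its last target. There are 200 camera calls.

### The job

One inner corner of the wooden sign frame already has its glued brace block; the other is still bare. Pick up the aluminium square by its wooden grip, lay it flat on the board in the bare corner and press it gently home, heel into the corner, until its two outer faces touch the two rails. Keep it pressed there squarely and finish while still holding it by the grip; do not let go, and leave everything else on the table where it stands.

Things in the scene. Friction and masses are not known exactly. Their poses are not given: they have to be found in the camera images.
- square_grip (a point): centre of the square's grip: an upright wooden bar, 16 mm thick, 44 mm long, rising from 12 to 68 mm above the square's underside; the point is on the bar's axis, 46 mm above the underside. Axes are the square's. The bar's 16 mm thickness lies along the diagonal (+x +y) that points to the heel, its length across that diagonal. Take the square only here
- square_heel (a point): the square's heel: the outer corner where its two outer faces meet, at the underside, 45 mm along its own +x and 45 mm along its own +y from the grip's axis. Axes are the square's
- square: the loose L-shaped aluminium square, lying flat, grip up. Legs 90 mm long, 18 mm wide and 18 mm high; its two outer straight faces look to its own +x and +y, z up. Weighs 0.2 to 0.4 kg. Origin on the underside, below the grip's axis
- board: white laminated assembly board, 160 x 310 x 12 mm, fixed on the table; it carries three pale wooden rails of a sign frame, open towards its own -x. Origin at the centre of its underside, x towards the back rail, y to the left rail, z up
- back_rail: back rail of the frame, 290 mm long along the board's y, 18 mm high above the board, 25 mm thick; fixed to the board. Its inner face looks to the board's -x. Origin on its underside centre
- left_rail: left rail, 130 mm long along the board's x, 18 mm high above the board, 25 mm thick; fixed to the board. Its inner face looks to the board's -y. Origin on its underside centre
- right_rail: right rail, 130 mm long along the board's x, 18 mm high above the board, 25 mm thick; fixed to the board. Its inner face looks to the board's +y. Origin on its underside centre
- corner_left (a point): the inner corner between back rail and left rail, on the board's top (12 mm above the table), 55 mm along the board's +x and 120 mm along its +y from its origin. Axes as the board's
- corner_right (a point): the inner corner between back rail and right rail, on the board's top, 55 mm along the board's +x and 120 mm along its -y from its origin. Axes as the board's
- brace: square wooden brace block, 40 x 40 x 24 mm, glued into one of the two inner corners (against both rails), left or right as the start has it; origin at its underside centre. The other corner is bare, with only a slip of card lying flat in it
- jar_a: lidded glitter jar, 48 mm wide, 58 mm high; bystander
- jar_b: lidded white jar, 48 mm wide, 58 mm high; bystander
- coaster: gilded coaster, 94 mm wide, 9 mm thick, lying flat; bystander
- cup: white cup, 68 mm wide, 80 mm high; bystander
- spray: clear bottle, 36 mm wide, 110 mm high; bystander
- offcut: offcut of rail, 25 x 140 x 18 mm; bystander
- tape: roll of paper tape lying flat, 84 mm wide, 24 mm high; bystander
Not all that is in view belongs to the job. What is shaped like the square but orange or yellow is not meant.

How it is judged:
By the outcome, as a careful person would: the job done as asked, in the order asked, and still so for the second after the job is handed in, while the arm keeps its last pose, push and grip.
It also fails if it takes over 51 s, if anything falls off the work surface, if the arm or the gripper's body presses on something with over 40 N, if the wrist force passes 120 N, or if a joint passes its speed limit or range.

## Working session

There is one attempt and no reset: what is moved stays moved. The work goes in short steps, Python scripts to look and compute and a tool call to move; the robot and the scene stay as the last step left them, time stands still between calls to the robot, and variables do not carry over. Pictures are saved under pics/ and viewed, at most 10 in all, crops included, and the job is handed in when it is done.

Besides the shell and the picture viewer there is one more tool, called after "Call:" as a command line: name --argument value ..., lists and objects as JSON in quotes. step_arm: Moves the arm, as the interface text tells. Scaled input: -1 to 1 covers 0.03 m each way for a shift and pi rad each way for a turn. Its arguments: {"type":"object","properties":{"moves":{"type":"array"}},"required":["moves"]}

```bash
mkdir -p pics; python3 - <<'E'
from cell import *
import cv2
for n in("top","side"):
    cv2.imwrite(f"pics/{n}0.png",get_image(n)[:,:,::-1])
    c=calibration(n);print(n,c)
s=observe();print(s["time"],s["position"],s["eef_rot"],s["gripper_width"],s["wrist_force"])
E
```

```text
top {'fx': 364.0542964357396, 'fy': 364.0542964357396, 'cx': 319.946105199054, 'cy': 192.61995188982348, 'R': array([[-0.03043903, -0.9994424 ,  0.01372415],
       [-0.99151624,  0.02845603, -0.12682985],
       [ 0.12636859, -0.0174683 , -0.99182954]]), 't': array([0.04181493, 0.58284895, 0.87094555])}
side {'fx': 394.5830931272269, 'fy': 394.5830931272269, 'cx': 318.0693663069491, 'cy': 199.63104818373387, 'R': array([[-0.9672737 , -0.25362485, -0.00748443],
       [-0.17265197,  0.67950215, -0.71306951],
       [ 0.18593783, -0.68844118, -0.70105339]]), 't': array([0.56211036, 0.15151569, 0.91410712])}
0.1 [0.23910493 0.57699353 0.23051726] [ 1.95144213e-01  9.80774296e-01 -7.11793007e-04 -1.00049630e-04] 0.08544059572253329 [-0.42440651  0.34681512 -0.31618243]
```

View pics/top0.png

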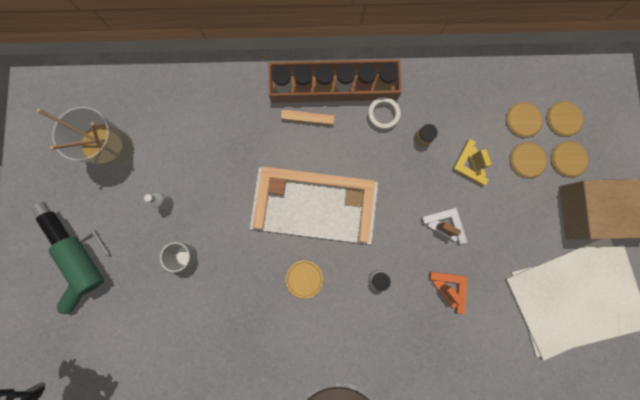

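View pics/side0.png

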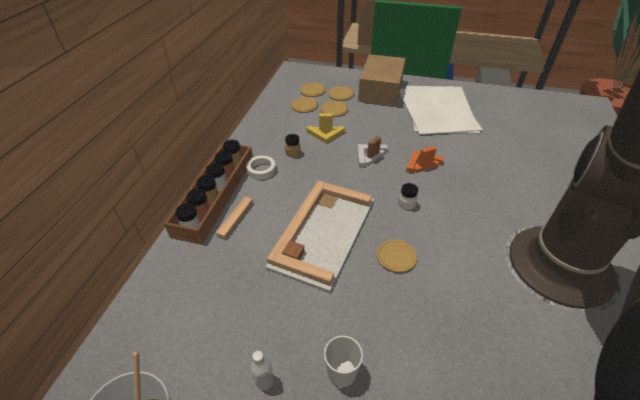

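The silver square with the brown grip is at about top (445,226) and side (373,152). Two others could be taken for it: the yellow one at top (473,163) and the orange one at top (450,290). By the description I choose the silver one. The frame is at top (315,205), with brown patches in both corners at (276,186) and (354,197). I'll check these in close crops.

```bash
cat > h.py <<'E'
import numpy as np, cv2
from cell import *
def ray(c,px,z):
    d=c["R"].T@np.array([(px[0]-c["cx"])/c["fx"],(px[1]-c["cy"])/c["fy"],1]); o=-c["R"].T@c["t"]
    return o+d*(z-o[2])/d[2]
def proj(c,X):
    p=c["R"]@np.asarray(X,float)+c["t"]; return np.array([c["fx"]*p[0]/p[2]+c["cx"],c["fy"]*p[1]/p[2]+c["cy"]])
E
python3 - <<'E'
from h import *
t=cv2.imread("pics/top0.png");s=cv2.imread("pics/side0.png")
f=lambda im,x,y,w,h,k:cv2.resize(im[y:y+h,x:x+w],None,fx=k,fy=k,interpolation=cv2.INTER_CUBIC)
a=f(t,245,160,140,90,5.7143/2*2)[:300*2,:800]
b=f(t,410,195,70,60,5);c=f(s,260,170,120,60,0+3.75)
cv2.imwrite("pics/c1.png",cv2.resize(np.vstack([np.hstack([f(t,245,160,140,90,2.857*1),f(t,410,195,70,45,5.714)])[:257],np.hstack([f(s,260,175,140,120,2.857),f(s,335,125,70,60,5.714)])]),None,fx=1,fy=1))
print(cv2.imread("pics/c1.png").shape)
E
```

```text
(600, 800, 3)
```

View pics/c1.png

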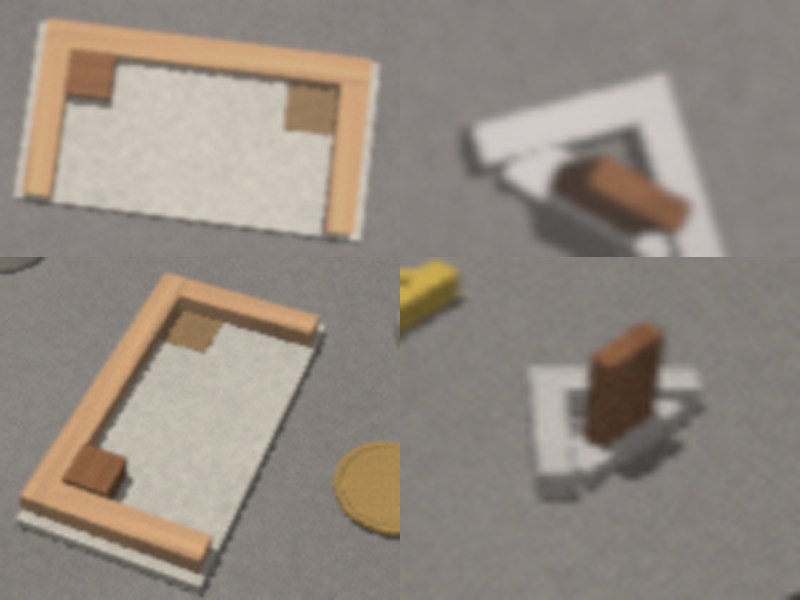

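Close up, the left corner holds a raised, dark, shadow-casting brace block. The right corner (top 354,197) shows only a flat card, so the right one is bare. The square is confirmed: silver legs, upright brown bar, heel at top (457,208).

```bash
python3 - <<'E'
from h import *
t=cv2.imread("pics/top0.png");c=calibration("top")
hsv=cv2.cvtColor(t,cv2.COLOR_BGR2HSV)
def poly(m,x0,y0,x1,y1,eps,hull=False):
    k=np.zeros_like(m);k[y0:y1,x0:x1]=m[y0:y1,x0:x1]
    cs,_=cv2.findContours(k,cv2.RETR_EXTERNAL,cv2.CHAIN_APPROX_NONE);q=max(cs,key=cv2.contourArea)
    if hull:q=cv2.convexHull(q)
    return cv2.approxPolyDP(q,eps,True)[:,0],cv2.contourArea(q)
m=cv2.inRange(hsv,(5,80,150),(20,200,255))
p,a=poly(m,245,160,385,250,2.5);print(a);
for q in p:print(q,ray(c,q,.03)[:2].round(4))
m=cv2.inRange(hsv,(0,0,165),(179,50,255))
p,a=poly(m,410,195,480,255,2,True);print("sq",a)
for q in p:print(q,ray(c,q,.018)[:2].round(4))
print(calibration("wrist"))
E
```

```text
1963.0
[262 167] [0.6542 0.169 ]
[253 226] [0.5061 0.1928]
[262 227] [0.503  0.1705]
[268 188] [0.6001 0.1545]
[282 187] [0.6017 0.1194]
[282 184] [0.6093 0.1192]
[271 183] [0.6126 0.1468]
[271 178] [0.6254 0.1466]
[364 189] [ 0.5907 -0.0868]
[359 240] [ 0.4638 -0.0686]
[367 241] [ 0.4607 -0.0883]
[374 181] [ 0.6104 -0.1131]
sq 826.5
[423 217] [ 0.5165 -0.2349]
[456 208] [ 0.5369 -0.3207]
[466 241] [ 0.453  -0.3395]
[460 242] [ 0.451  -0.3241]
[431 227] [ 0.4907 -0.2535]
{'fx': 336.0486091383988, 'fy': 336.0486091383988, 'cx': 323.86927469383414, 'cy': 198.61665787990682, 'R': array([[ 0.38294378,  0.92376982, -0.00183924],
       [ 0.87282301, -0.36117054,  0.32823137],
       [ 0.30254595, -0.12729949, -0.94459557]]), 't': array([-0.62416292, -0.04269802,  0.38227887])}
```

Call:
step_arm --moves '[[[0,0.6,0,0.0463,1],[0,0.6,0,0.0463,1],[0,0.5,0,0.0463,1],[0,0,0,0.0463,1],[0,0,0,0.0463,1],[0,0,0,0.0463,1],[0,0,0,0.0463,1],[0,0,0,0.0463,1],[0,0,0,0.0463,1],[0,0,0,0.0463,1],[0,0,0,0.0463,1],[0,0,0,0.0463,1],[0,1,0,0,1],[0,1,0,0,1],[0,1,0,0,1],[0,1,0,0,1],[0,1,0,0,1],[0,1,0,0,1],[0,1,0,0,1],[0,1,0,0,1]]]'

```text
time: 2.1
position: [0.4679, 0.4912, 0.2308]
eef_rot: [0.877, 0.481, -0.0, 0.0]
wrist_force: [-0.5, -0.3, 0.1]
gripper_width: 0.0853
grip_force: 0.0
```

Call:
step_arm --moves '[[[-1,0.7,0,0,1],[-1,0.7,0,0,1],[-1,0.7,0,0,1],[-1,0.7,0,0,1],[-1,0.7,0,0,1],[-1,0.7,0,0,1],[-1,0.7,0,0,1],[-1,0.7,0,0,1],[-1,0.7,0,0,1],[-1,0.7,0,0,1],[-1,0.7,0,0,1],[-1,0.7,0,0,1],[-1,0.7,0,0,1],[-1,0.7,0,0,1],[-1,0.7,0,0,1],[-1,0.7,0,0,1],[-1,0.7,0,0,1],[-1,0.7,0,0,1],[-1,0.7,0,0,1],[0,0,0,0,1]]]'

```text
time: 4.1
position: [0.4961, -0.2085, 0.2314]
eef_rot: [0.878, 0.478, -0.001, 0.001]
wrist_force: [0.1, -0.9, -0.1]
gripper_width: 0.0851
grip_force: 0.0
```

```bash
python3 - <<'E'
from h import *
s=observe();print(s["time"],s["position"],s["eef_rot"],s["joint_pos"])
c=calibration("wrist");im=get_image("wrist");cv2.imwrite("pics/w1.png",im[:,:,::-1]);np.save("w1.npy",c,allow_pickle=True)
E
```

```text
4.1 [ 0.49614794 -0.2085189   0.23144652] [ 8.78448963e-01  4.77833950e-01 -7.14556970e-04  1.27449042e-03] [-0.26861249  0.30539211  0.72268159  1.84411473 -0.22501982  1.07484223
 -0.03551665]
```

View pics/w1.png

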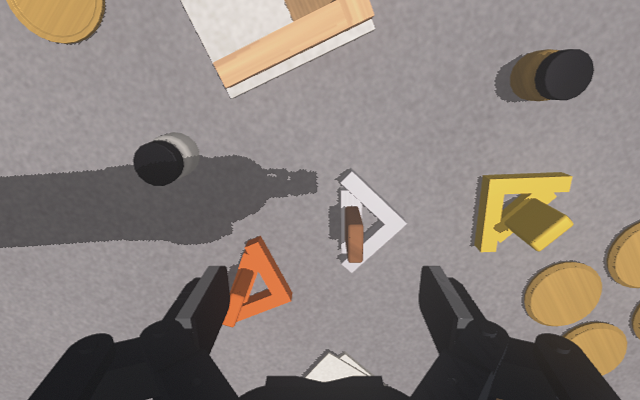

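The wrist view shows the silver square: heel (405,224), leg ends (350,170) and (352,272), brown grip top at about (355,235). The orange square is at (258,285) and the yellow one at (520,210), both clear of it.

```bash
cat >> h.py <<'E'
def hullpoly(m,x0,y0,x1,y1,eps):
    k=np.zeros_like(m);k[y0:y1,x0:x1]=m[y0:y1,x0:x1]
    cs,_=cv2.findContours(k,cv2.RETR_EXTERNAL,cv2.CHAIN_APPROX_NONE);q=max(cs,key=cv2.contourArea)
    return q[:,0],cv2.approxPolyDP(cv2.convexHull(q),eps,True)[:,0]
def edge(q,a,b,tol=3,trim=.12):
    # line fit to contour points near the segment a-b
    a=np.array(a,float);b=np.array(b,float);d=(b-a)/np.linalg.norm(b-a);L=np.linalg.norm(b-a)
    r=q-a;s=r@d;n=r@np.array([-d[1],d[0]])
    k=(abs(n)<tol)&(s>trim*L)&(s<(1-trim)*L)
    v=cv2.fitLine(q[k].astype(np.float32),cv2.DIST_HUBER,0,.01,.01).ravel()
    return v[2:],v[:2]
def cross(l1,l2):
    t=np.linalg.solve(np.stack([l1[1],-l2[1]],1),l2[0]-l1[0]);return l1[0]+t[0]*l1[1]
E
python3 - <<'E'
from h import *
c=np.load("w1.npy",allow_pickle=True).item();im=cv2.imread("pics/w1.png");h=cv2.cvtColor(im,cv2.COLOR_BGR2HSV)
q,p=hullpoly(cv2.inRange(h,(0,0,175),(179,50,255)),325,160,420,280,2.5)
for x in p:print("sq",x,ray(c,x,.018)[:2].round(4))
m=cv2.inRange(h,(0,70,50),(15,255,200));q,p=hullpoly(m,335,195,370,270,2)
for x in p:print("grip",x,ray(c,x,.068)[:2].round(4))
m=cv2.inRange(h,(5,180,150),(15,255,255));q,p=hullpoly(m,200,225,300,335,2)
for x in p:print("orange",x,ray(c,x,.018)[:2].round(4), ray(c,x,.068)[:2].round(4))
E
```

```text
sq [352 172] [ 0.517  -0.2329]
sq [406 224] [ 0.5372 -0.3198]
sq [351 272] [ 0.4507 -0.3396]
sq [341 264] [ 0.4463 -0.3235]
sq [341 182] [ 0.5009 -0.236 ]
grip [357 207] [ 0.5063 -0.2521]
grip [363 232] [ 0.4975 -0.2784]
grip [362 259] [ 0.481  -0.3042]
grip [359 262] [ 0.4766 -0.3055]
grip [350 262] [ 0.4688 -0.3004]
grip [346 242] [ 0.4774 -0.2786]
grip [346 208] [ 0.4968 -0.2472]
orange [223 323] [ 0.2725 -0.3141] [ 0.3103 -0.2893]
orange [231 295] [ 0.3076 -0.2861] [ 0.3405 -0.2652]
orange [272 307] [ 0.3401 -0.3285] [ 0.3684 -0.3017]
orange [232 326] [ 0.2793 -0.3242] [ 0.3161 -0.2979]
```

Call:
step_arm --moves '[[[-0.6,0.26,0.7,-0.005,1],[-0.6,0.26,1,0,1],[-0.6,0.26,1,0,1],[-0.617,0.26,1,0,1],[0,0,0,0,1],[0,0,0,0,1],[0,0,0,0,1]]]'

```text
time: 4.85
position: [0.4867, -0.2799, 0.1213]
eef_rot: [0.873, 0.488, 0.001, 0.0]
wrist_force: [0.1, -0.2, -0.6]
gripper_width: 0.0856
grip_force: 0.0
```

Call:
step_arm --moves '[[[-0.24,0,0.3,0.002,1],[0,0,0.3,0,1],[0,0,0,0,1],[0,0,0,0,1],[0,0,0,0,1]]]'

```text
time: 5.35
position: [0.482, -0.2872, 0.1024]
eef_rot: [0.874, 0.485, 0.0, 0.0]
wrist_force: [-0.3, 0.3, 0.4]
gripper_width: 0.0852
grip_force: 0.0
```

```bash
python3 - <<'E'
from h import *
s=observe();print(s["time"],s["position"],s["eef_rot"])
c=calibration("wrist");im=get_image("wrist");cv2.imwrite("pics/w2.png",im[:,:,::-1]);np.save("w2.npy",c,allow_pickle=True)
E
```

```text
5.35 [ 0.48196359 -0.28716243  0.10241894] [8.74469383e-01 4.85080705e-01 6.60635493e-05 5.41667860e-05]
```

View pics/w2.png

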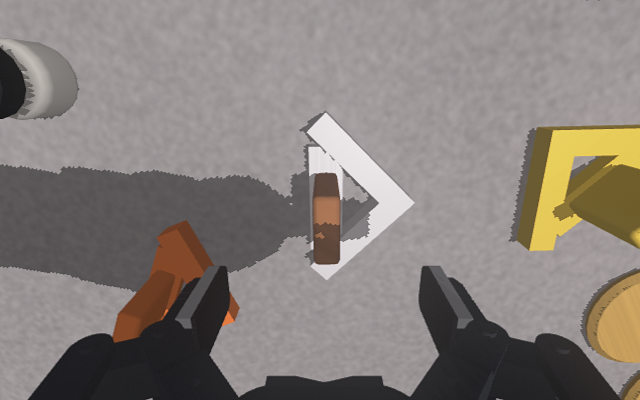

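The grip bar (327,220) is centred between the fingers (205 and 445), and the orange and yellow squares are clear. I'll descend and close.

Call:
step_arm --moves '[[[0.02,0,0.7,0,1],[0,0,0.7,0,1],[0,0,0.6,0,1],[0,0,0.5,0,1],[0,0,0,0,1],[0,0,0,0,1],[0,0,0,0,-1],[0,0,0,0,-1],[0,0,0,0,-1],[0,0,0,0,-1],[0,0,0,0,-1],[0,0,0,0,-1],[0,0,0,0,-1],[0,0,0,0,-1]]]'

```text
time: 6.8
position: [0.4824, -0.2867, 0.0276]
eef_rot: [0.875, 0.485, 0.0, 0.0]
wrist_force: [-0.1, 1.0, 5.4]
gripper_width: 0.0153
grip_force: 61.4
```

Gripped: opening 15.3 mm at 61 N. Next I lift, turn to the frame's heading and move to a spot on the corner's diagonal.

Call:
step_arm --moves '[[[0,0,-0.6,0,-1],[0,0,-1,0,-1],[0,0,-1,0,-1],[0,0,-0.8,0.0403,-1],[0,0,0,0.0403,-1],[0,0,0,0.0403,-1],[0.571,-0.669,0,0,-1],[0.571,-0.669,0,0,-1],[0.571,-0.669,0,0,-1],[0.571,-0.669,0,0,-1],[0.571,-0.669,0,0,-1],[0.571,-0.669,0,0,-1],[0.571,-0.669,0,0,-1],[0.571,-0.669,0,0,-1],[0.571,-0.669,0,0,-1],[0.571,-0.669,0,0,-1],[0.571,-0.669,0,0,-1],[0.571,-0.669,0,0,-1],[0,0,0,0,-1],[0,0,0,0,-1]]]'

```text
time: 8.8
position: [0.5047, 0.0295, 0.1287]
eef_rot: [0.95, 0.312, -0.001, 0.0]
wrist_force: [0.2, -1.2, -2.9]
gripper_width: 0.0153
grip_force: 60.5
```

```bash
python3 - <<'E'
from h import *
s=observe();print(s["time"],s["position"],s["eef_rot"],s["gripper_width"],s["dq"].round(3))
c=calibration("wrist");im=get_image("wrist");cv2.imwrite("pics/w3.png",im[:,:,::-1]);np.save("w3.npy",c,allow_pickle=True)
E
```

```text
8.8 [0.50471932 0.02946275 0.12871279] [ 9.50082668e-01  3.11997424e-01 -7.24807637e-04  7.86534293e-05] 0.015303914715331188 [ 0.026 -0.005  0.019  0.004  0.006 -0.001  0.003]
```

View pics/w3.png

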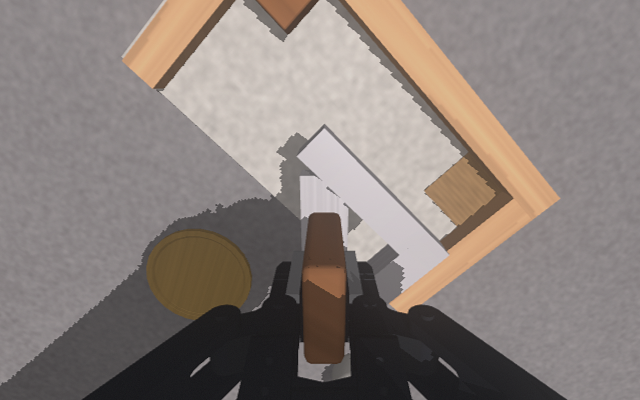

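The wrist view shows the card at (460,190) in the bare corner. The back rail's inner top edge runs (345,5) to (512,197), and the right rail's inner edge runs from there down-left. The held square's outer edge runs (325,126) to its heel at (447,255). I'll measure these by line fits.

```bash
python3 - <<'E'
from h import *
c=np.load("w3.npy",allow_pickle=True).item();im=cv2.imread("pics/w3.png");h=cv2.cvtColor(im,cv2.COLOR_BGR2HSV)
m=cv2.inRange(h,(5,60,165),(20,200,255));m[:,:330]=0
q=np.vstack([x[:,0] for x in cv2.findContours(m,cv2.RETR_LIST,cv2.CHAIN_APPROX_NONE)[0] if len(x)>60])
E={k:edge(q,*v,tol=5) for k,v in dict(bi=((345,5),(512,197)),bo=((405,5),(558,199)),ri=((512,197),(450,245)),ro=((558,199),(410,305))).items()}
def W(l,z,s=60):
    a=ray(c,l[0]-s*l[1],z)[:2];b=ray(c,l[0]+s*l[1],z)[:2];return a,(b-a)/np.linalg.norm(b-a)
L={k:W(v,.03) for k,v in E.items()}
for k,v in L.items(): print(k,np.degrees(np.arctan2(v[1][1],v[1][0])).round(2)%180)
ci=cross(L["bi"],L["ri"]);co=cross(L["bo"],L["ro"]);print("inner",ci,"outer",co)
x=np.array([np.cos(np.radians(-8.8)),np.sin(np.radians(-8.8))]);y=np.array([-x[1],x[0]])
print("inner from outer",co-.025*x+.025*y)
m=cv2.inRange(h,(0,0,150),(179,40,255))
sm=cv2.inRange(im,(150,150,150),(255,255,255))
g=cv2.Canny(im,40,120);pt=np.argwhere(g)[:,::-1]
e=edge(pt,(325,126),(447,255),tol=4);l=W(e,.1191)
print("square edge",np.degrees(np.arctan2(l[1][1],l[1][0])).round(2)%180,"heel",ray(c,(447,254),.1191)[:2],"end",ray(c,(325,126),.1191)[:2])
print(e)
E
```

```text
bi 81.14
bo 81.06
ri 171.09
ro 171.06
inner [ 0.59127161 -0.08654508] outer [ 0.61166239 -0.11450232]
inner from outer [ 0.59078132 -0.08597196]
square edge 80.47 heel [ 0.54306009 -0.02015736] end [0.55797679 0.06839567]
(array([392.2, 195.1], dtype=float32), array([0.6898067, 0.7239936], dtype=float32))
```

Call:
step_arm --moves '[[[0,0.56,0,0,-1],[0,0.56,0,0,-1],[0,0.56,0,0,-1],[0,0.56,0,0,-1],[0,0,0.6,0,-1],[0,0,0.6,0,-1],[0,0,0.6,0,-1],[0,0,0.6,0,-1],[0,0,0.4,0,-1],[0,0,0,0,-1],[0,0,0,0,-1],[0,0,0,0,-1]]]'

```text
time: 10.05
position: [0.5457, -0.0255, 0.0461]
eef_rot: [0.95, 0.311, 0.001, 0.0]
wrist_force: [0.1, -0.8, -2.9]
gripper_width: 0.0149
grip_force: 60.5
```

```bash
python3 - <<'E'
from h import *
s=observe();print(s["time"],s["position"],s["eef_rot"],s["wrist_force"],s["dq"].round(3))
c=calibration("wrist");im=get_image("wrist")[:,:,::-1];cv2.imwrite("pics/w4.png",im);np.save("w4.npy",c,allow_pickle=True)
cv2.imwrite("pics/s4.png",get_image("side")[:,:,::-1])
E
```

```text
10.05 [ 0.54572225 -0.02545529  0.04611198] [9.50406349e-01 3.11010207e-01 6.20962783e-04 1.93011634e-04] [ 0.12563161 -0.84051467 -2.86596442] [-0.006 -0.004 -0.001  0.    -0.001 -0.    -0.   ]
```

View pics/w4.png

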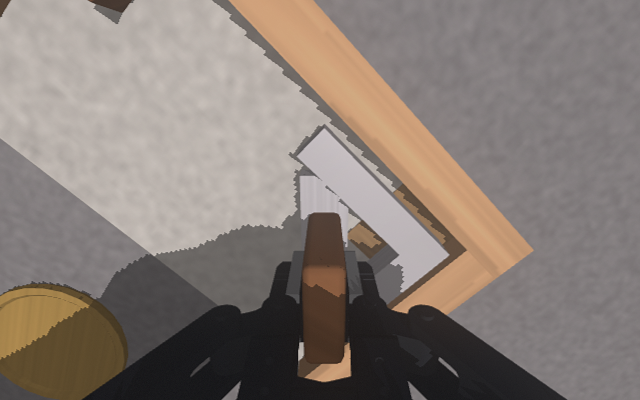

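The heel, at about (447,256), sits just inside the corner at (466,250), with an even gap along the back rail. Next I measure the gap and angle.

```bash
python3 - <<'E'
from h import *
c=np.load("w4.npy",allow_pickle=True).item();im=cv2.imread("pics/w4.png");h=cv2.cvtColor(im,cv2.COLOR_BGR2HSV)
m=cv2.inRange(h,(5,60,165),(20,200,255));m[:,:210]=0
q=np.vstack([x[:,0] for x in cv2.findContours(m,cv2.RETR_LIST,cv2.CHAIN_APPROX_NONE)[0] if len(x)>60])
def W(l,z,s=50):
    a=ray(c,l[0]-s*l[1],z)[:2];b=ray(c,l[0]+s*l[1],z)[:2];return a,(b-a)/np.linalg.norm(b-a)
L={k:W(edge(q,*v,tol=5),.03) for k,v in dict(bi=((235,0),(466,250)),bo=((318,0),(533,250)),ri=((466,250),(400,303)),ro=((533,250),(440,318))).items()}
g=np.argwhere(cv2.Canny(im,40,120))[:,::-1]
L["s1"]=W(edge(g,(325,126),(447,255),tol=4),.0365);L["s2"]=W(edge(g,(449,256),(402,292),tol=4),.0365,20)
for k,v in L.items(): print(k,np.degrees(np.arctan2(v[1][1],v[1][0])).round(2)%180)
ci=cross(L["bi"],L["ri"]);co=cross(L["bo"],L["ro"]);hl=cross(L["s1"],L["s2"])
a=np.radians(-8.9);x=np.array([np.cos(a),np.sin(a)]);y=np.array([-x[1],x[0]])
ci2=co-.025*x+.025*y;print("inner",ci,ci2,"heel",hl)
for k in(ci,ci2):print("gap back",(k-hl)@x,"gap right",-(k-hl)@y)
s=observe();p=s["position"][:2];b=np.radians(-53.77);print("heel by tcp",p+.06364*np.array([np.cos(b),np.sin(b)]))
E
```

```text
bi 81.12
bo 81.06
ri 171.1
ro 171.08
s1 80.47
s2 171.15
inner [ 0.59102174 -0.08645372] [ 0.5907863  -0.08603744] heel [ 0.58430518 -0.07643122]
gap back 0.008186275771201571 gap right 0.008862706763767395
gap back 0.007889271402213315 gap right 0.008487864158923778
heel by tcp [ 0.58332823 -0.0764488 ]
```

Call:
step_arm --moves '[[[0,0,0.08,0,-1],[0,0,0.08,0,-1],[0,0,0.04,0,-1],[0,0,0,0,-1],[0,0,0,0,-1],[0,0,0,0,-1]]]'

```text
time: 10.75
position: [0.5452, -0.0249, 0.0396]
eef_rot: [0.95, 0.311, 0.0, -0.0]
wrist_force: [-3.8, 0.1, 5.1]
gripper_width: 0.0154
grip_force: 61.8
```

Call:
step_arm --moves '[[[0,0.1,0,0,-1],[0,0.1,0,0,-1],[0,0.08,0,0,-1],[0,0,0,0,-1],[0,0,0,0,-1],[0,0,0,0,-1]]]'

```text
time: 11.35
position: [0.5504, -0.0312, 0.0395]
eef_rot: [0.95, 0.311, 0.0, -0.0]
wrist_force: [-1.3, 2.3, 5.4]
gripper_width: 0.0152
grip_force: 61.9
```

Call:
step_arm --moves '[[[0,0.04,0,0,-1],[0,0.04,0,0,-1],[0,0,0,0,-1],[0,0,0,0,-1]]]'

```text
time: 11.75
position: [0.5516, -0.0328, 0.0396]
eef_rot: [0.95, 0.311, 0.0, -0.001]
wrist_force: [-1.4, 3.0, 5.9]
gripper_width: 0.0153
grip_force: 62.0
```

Call:
step_arm --moves '[[[0,0.03,0,0,-1],[0,0,0,0,-1],[0,0,0,0,-1]]]'

```text
time: 12.05
position: [0.552, -0.0335, 0.0396]
eef_rot: [0.95, 0.312, 0.0, -0.001]
wrist_force: [-2.4, 4.3, 7.2]
gripper_width: 0.0151
grip_force: 62.0
```

Call:
step_arm --moves '[[[0,0.03,0,0,-1],[0,0,0,0,-1],[0,0,0,0,-1]]]'

```text
time: 12.35
position: [0.5523, -0.0338, 0.0395]
eef_rot: [0.95, 0.312, -0.0, -0.001]
wrist_force: [-3.3, 4.1, 8.3]
gripper_width: 0.0152
grip_force: 62.2
```

Call:
step_arm --moves '[[[0,0.03,0,0,-1],[0,0,0,0,-1],[0,0,0,0,-1]]]'

```text
time: 12.65
position: [0.5523, -0.0338, 0.0395]
eef_rot: [0.95, 0.312, -0.0, -0.002]
wrist_force: [-6.8, 6.7, 10.5]
gripper_width: 0.0151
grip_force: 62.6
```

Call:
step_arm --moves '[[[0,0.03,0,0,-1],[0,0,0,0,-1],[0,0,0,0,-1]]]'

```text
time: 12.95
position: [0.5523, -0.0338, 0.0395]
eef_rot: [0.95, 0.312, -0.001, -0.003]
wrist_force: [-8.5, 9.5, 14.5]
gripper_width: 0.0155
grip_force: 62.9
```

Call:
step_arm --moves '[[[0,0.03,0,0,-1],[0,0,0,0,-1],[0,0,0,0,-1],[0,0,0,0,-1]]]'

```text
time: 13.35
position: [0.5523, -0.0338, 0.0396]
eef_rot: [0.95, 0.312, -0.001, -0.003]
wrist_force: [-10.9, 10.6, 16.7]
gripper_width: 0.0152
grip_force: 63.3
```

```bash
python3 - <<'E'
from h import *
s=observe();print(s["position"],s["eef_rot"],s["wrist_force"],s["ft_torque"])
c=calibration("wrist");im=get_image("wrist")[:,:,::-1];cv2.imwrite("pics/w5.png",im);np.save("w5.npy",c,allow_pickle=True)
cv2.imwrite("pics/w5c.png",cv2.resize(im[100:330,250:550],None,fx=2.6,fy=2.6,interpolation=cv2.INTER_CUBIC))
E
```

```text
[ 0.5523165  -0.03384733  0.03957899] [ 0.95000074  0.31222938 -0.00109359 -0.00319486] [-10.9179793   10.62985475  16.68919675] [ 1.98637323  2.04708904 -0.14757854]
```

View pics/w5c.png

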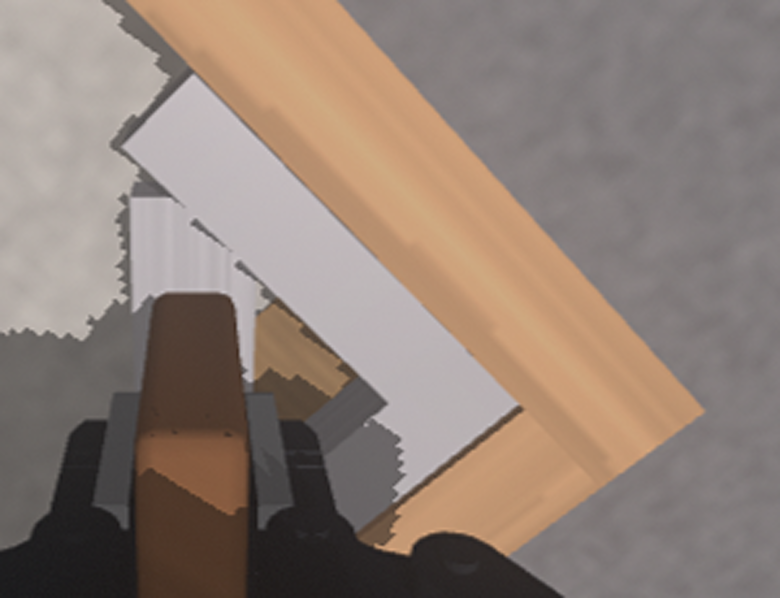

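The back face is seated, but a thin dark line about 1.5 px wide remains along the right rail, so that side may still have a small gap. I'll ease the back push and downward load and shift toward the right rail.

Call:
step_arm --moves '[[[-0.04,0.005,-0.03,0,-1],[0,0,0,0,-1],[0,0,0,0,-1]]]'

```text
time: 13.7
position: [0.5523, -0.0353, 0.0397]
eef_rot: [0.95, 0.312, -0.001, -0.002]
wrist_force: [-3.5, 8.5, 2.5]
gripper_width: 0.0153
grip_force: 61.4
```

Call:
step_arm --moves '[[[-0.02,0.02,-0.01,0,-1],[0,0,0,0,-1],[0,0,0,0,-1]]]'

```text
time: 14.0
position: [0.5523, -0.0354, 0.0398]
eef_rot: [0.95, 0.312, -0.001, -0.003]
wrist_force: [-1.4, 9.4, -0.1]
gripper_width: 0.0152
grip_force: 61.1
```

Call:
step_arm --moves '[[[-0.02,0.02,0,0,-1],[0,0,0,0,-1],[0,0,0,0,-1]]]'

```text
time: 14.3
position: [0.5522, -0.0355, 0.0398]
eef_rot: [0.95, 0.312, -0.0, -0.003]
wrist_force: [-2.4, 12.0, 0.8]
gripper_width: 0.0153
grip_force: 61.0
```

Call:
step_arm --moves '[[[0.024,0.024,0.02,0,-1],[0,0,0,0,-1],[0,0,0,0,-1]]]'

```text
time: 14.6
position: [0.5523, -0.0354, 0.0397]
eef_rot: [0.95, 0.312, -0.001, -0.004]
wrist_force: [-7.6, 12.9, 11.1]
gripper_width: 0.0154
grip_force: 62.6
```

Call:
step_arm --moves '[[[0.01,0.01,0.01,0,-1],[0,0,0,0,-1],[0,0,0,0,-1],[0,0,0,0,-1],[0,0,0,0,-1]]]'

```text
time: 15.1
position: [0.5522, -0.0354, 0.0397]
eef_rot: [0.95, 0.312, -0.001, -0.004]
wrist_force: [-11.2, 13.7, 16.9]
gripper_width: 0.0152
grip_force: 63.2
```

```bash
python3 - <<'E'
from h import *
s=observe();print(s["time"],s["position"],s["eef_rot"],s["wrist_force"],s["ft_torque"])
c=calibration("wrist");im=np.ascontiguousarray(get_image("wrist")[:,:,::-1]);cv2.imwrite("pics/w6.png",im);sd=get_image("side")[:,:,::-1]
a=cv2.resize(im[100:330,280:550],None,fx=1.75,fy=1.75,interpolation=cv2.INTER_CUBIC)
b=cv2.resize(sd[170:270,280:370],None,fx=3.5,fy=3.5,interpolation=cv2.INTER_CUBIC)
o=np.zeros((405,800,3),np.uint8);o[:a.shape[0],:a.shape[1]]=a;o[:b.shape[0],480:480+b.shape[1]]=b
cv2.imwrite("pics/w6c.png",o)
h=cv2.cvtColor(im,cv2.COLOR_BGR2HSV)
m=cv2.inRange(h,(5,60,150),(20,200,255))
q=np.vstack([x[:,0] for x in cv2.findContours(m,cv2.RETR_LIST,cv2.CHAIN_APPROX_NONE)[0] if len(x)>60])
w=cv2.inRange(h,(0,0,165),(179,40,255));g=np.vstack([x[:,0] for x in cv2.findContours(w,cv2.RETR_LIST,cv2.CHAIN_APPROX_NONE)[0] if len(x)>60])
# white-to-orange separation: distance of each white edge point near the heel legs to the rail mask
d=cv2.distanceTransform(255-m,cv2.DIST_L2,5)
back=[d[p[1],p[0]] for p in g if 330<p[0]<445 and 130<p[1]<255 and d[p[1],p[0]]<6]
print("back gap px median",np.median(back),len(back))
rt=[d[p[1],p[0]] for p in g if 405<p[0]<450 and 256<p[1]<300 and d[p[1],p[0]]<6]
print("right gap px",np.median(rt) if rt else None,len(rt))
E
```

```text
15.1 [ 0.55223885 -0.03537671  0.03966818] [ 0.9500261   0.31214048 -0.00128547 -0.00413221] [-11.23895457  13.72550519  16.93021809] [ 2.65788414  2.17563869 -0.52845649]
back gap px median 1.0 173
right gap px 1.0 43
```

View pics/w6c.png

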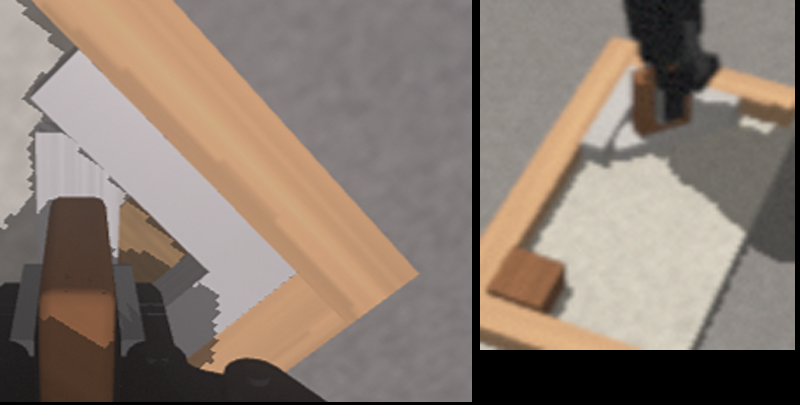

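Both faces touch the rails (mask gap of 1 px on each side), the brace is undisturbed, and the square sits in the corner in both views. I'll ease the push a little so it stays gentle and flat.

Call:
step_arm --moves '[[[0,-0.02,0,0,-1],[0,0,0,0,-1],[0,0,0,0,-1],[0,0,0,0,-1]]]'

```text
time: 15.6
position: [0.5523, -0.0354, 0.0396]
eef_rot: [0.95, 0.312, -0.001, -0.004]
wrist_force: [-9.6, 13.3, 14.8]
gripper_width: 0.0155
grip_force: 62.8
```

```bash
python3 - <<'E'
from cell import *
s=observe();print(s["time"],s["position"],s["eef_rot"],s["wrist_force"],s["ft_torque"])
E
```

```text
15.6 [ 0.55225521 -0.03536616  0.03964865] [ 0.95007027  0.312013   -0.00103153 -0.00364651] [-9.58064023 13.32045315 14.78426728] [ 2.41773796  1.90268994 -0.49861962]
```

The remaining yaw moment (-0.5 N m) says the square wants about a quarter degree more clockwise, so I'll give it that.

Call:
step_arm --moves '[[[0,0,0,0.002,-1],[0,0,0,0,-1],[0,0,0,0,-1],[0,0,0,0,-1]]]'

```text
time: 16.0
position: [0.5523, -0.0353, 0.0396]
eef_rot: [0.951, 0.31, -0.001, -0.004]
wrist_force: [-9.8, 12.5, 14.6]
gripper_width: 0.0152
grip_force: 62.9
```

```bash
python3 - <<'E'
from h import *
s=observe();print(s["time"],s["position"],s["eef_rot"],s["wrist_force"],s["ft_torque"])
im=np.ascontiguousarray(get_image("wrist")[:,:,::-1]);cv2.imwrite("pics/w7.png",im)
for f in("w6","w7"):
    im=cv2.imread(f"pics/{f}.png");h=cv2.cvtColor(im,cv2.COLOR_BGR2HSV);m=cv2.inRange(h,(5,60,150),(20,200,255));w=cv2.inRange(h,(0,0,165),(179,40,255))
    out=[]
    for r in list(range(145,250,15)):  # along the back face: pixels between white and orange in a row
        wx=np.flatnonzero(w[r,300:460]);ox=np.flatnonzero(m[r,300:560]);ox=ox[ox>wx.max()-3];out.append(int(ox.min()-wx.max()-1))
    o2=[]
    for x in range(412,448,6):
        wy=np.flatnonzero(w[200:300,x]);oy=np.flatnonzero(m[200:330,x]);oy=oy[oy>wy.max()-3];o2.append(int(oy.min()-wy.max()-1))
    print(f,out,o2)
E
```

```text
16.0 [ 0.55226156 -0.03534073  0.0396361 ] [ 0.95087744  0.30954514 -0.00112042 -0.00355538] [-9.77043266 12.49342373 14.62026314] [ 2.44028385  1.85394075 -0.10772223]
w6 [0, 0, 1, 0, 0, 0, 0] [0, 0, 0, 0, 0, 1]
w7 [1, 1, 0, 0, 0, 1, 0] [0, 0, 0, 1, 0, 0]
```

Both faces are gap-free along their full length (0 to 1 px), and the yaw moment is down to about 0.1 N m. The press is steady at roughly 11 N and 14 N against the rails, with the square held flat. Handing in.

```bash
python3 -c "
from cell import job;print(job.close_job())"
```

```text
the job is handed in; nothing more can be done
None
```

The square is pressed heel-first into the bare right corner, both outer faces touching the rails and still held by its grip; the job was handed in at about 16 s of the 51 s allowed, and no verdict came back.

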